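Fetch the sugar pot from behind the tea-tray canisters

ROBOT

A 7-joint arm with a two-finger parallel gripper is mounted at the origin on the work surface. World frame = base frame: x ahead of the robot, y to its left, z up, the work surface at z = 0. Lengths are in m, angles in rad, forces in N, time in s.
With the tool pointing down it reaches from about 0.425 to 0.875 m from the base axis. Payload 4.7 kg.
Tool frame: the origin (TCP) lies midway between the tips of the shut fingers; the grasp point (between the pads) lies 19 mm behind it; z points along the fingers, y is the line along which they close (so a half turn about z gives the same grasp; the last joint's range is limited). The gripper opens to 87 mm and grips with 3 to 60 N. Pads are 19 mm wide; open, the fingers measure 117 mm over their backs; the gripper's body (75 mm by 190 mm) begins 51 mm behind the grasp point.
Start: joints at [1.142, 0.321, -0.07, 1.45, 0.023, 1.371, -0.057], TCP at [0.278, -0.587, 0.223] pointing down, gripper open.
Joint ranges: [-2.86, 2.86], [-0.3, 2.09], [-1.38, 1.24], [0.06, 2.45], [-1.56, 4.7], [0.09, 2.05], [-2.69, 2.69]. Speed limits (rad/s): [2.57, 2.57, 3.14, 3.14, 3.14, 3.14, 3.14].

INTERFACE

Orientations are given as a rotation vector (axis times angle).
In Python, from bench import ctrl gives the robot as it stands. The module is installed in compiled form; this text tells all that it offers.
- The arm moves only by the shell command python3 -m handwheel 'ROWS' [FORCE]. ROWS is JSON, a list of rows, each a list of 7 numbers: the finger opening in m, from 0 to 0.087, then the shift along the tool's x, y, z in m, then the turn, a rotation vector about the tool's x, y, z in degrees. A call has 1 to 12 rows; each row shifts and turns the commanded pose from where the row before left it, along the tool's axes as they then stand; what a row does not reach is not made up. A row lasts 1/8 s, in which the tool goes at most 62.5 mm and 10.7 degrees, less where a joint would pass 70% of its speed; a pose out of reach is approached as far as the arm can. A call is refused whole if a number of a shift passes 0.0625 or a number of a turn 10.7, either way. A call with a gripper value outside its range is refused whole. The fingers move at their own pace and stop on an object; FORCE is the grip in N (left out, the last holds). Time passes only in rows, so rows that do not move let the fingers close. It gives the time, the measured TCP pose, the force, the opening and the grip force at its end, in the units of the state.
- ctrl.get_state(): the state, without advancing time (a new reading comes with each control period).
- ctrl.get_image(name): name is "side" or "top"; returns (picture, depth): 480x640x3 uint8, blue, green, red; 480x640 float32, m along the optical axis (not along the pixel's ray), 0 where there is no reading.
- ctrl.camera_info(name): a dict with "intrinsics" (3x3 intrinsics, pixels), "D" ([k1, k2, p1, p2, k3] as OpenCV has them; the pictures are not rectified), "R" (3x3) and "t" (3): a world point X has camera coordinates R X + t. Camera axes: x right, y down, z forward; pixel columns grow to the right and rows downward; lengths in m; the calibration is good to about 2 mm. A picture is of the moment at which its call begins. camera_info takes no time and is no camera call.
- ctrl.close_job(): hands the job in; it is judged then, once.
The state is a dict: "time": time; "joint_positions": joint angles; "qd": joint speeds; "joint_torque": joint torques, N m; "position": TCP position; "tool_rot": TCP orientation; "ft_force": force on the tool from outside, world axes, zero at the start; "torque": the same for the moment, N m; "grip_width": opening from 0.0 (shut) to 1.0 (fully open); "grip_force": force on a finger pad.
Only numpy, scipy, OpenCV 4.12 (cv2) and the standard library are available. Lean on these libraries where they do the work, as an engineer would, in place of code of your own. Each camera call takes 0.05 s, during which the arm holds its last target. There are 200 camera calls.

TASK

Get the sugar pot out from the back of the hotel tea tray: first stand the three containers in front of it (round canister, square caddy, six-sided jar) upright on the grey mat, without disturbing the pot. Then set the sugar pot gently on the middle of the saucer, and only after that put each container back in the tray, upright and centred on the cork coaster of its own shape. Knock nothing over and leave the mug alone.

Things in the scene. Friction and masses are not known exactly. Their poses are not given: they have to be found in the camera images.
- round_canister: Round brushed-steel canister with a dark metal lid, straight sides, 62 mm diameter, 120 mm tall. Loose. Origin at the centre of its underside, z up. At the start it stands on its coaster, in the tray's front row. About 0.25 to 0.5 kg.
- square_caddy: Square light-wood tea caddy with a dark wooden lid flush with its sides, 56 x 56 mm, 107 mm tall; x and y are square to its sides. Loose. Origin at the centre of its underside, z up. At the start it stands on its coaster, in the tray's front row. About 0.25 to 0.5 kg.
- hex_jar: Six-sided white ceramic jar with a wooden lid flush with its sides, 58 mm across flats (67 mm across corners), 113 mm tall; one pair of flats faces along x (grip along x, or 60 degrees from it). Loose. Origin at the centre of its underside, z up. At the start it stands on its coaster, in the tray's front row. About 0.25 to 0.5 kg.
- sugar_pot: Small round white china sugar pot, 50 mm diameter, straight sides from 8 to 42 mm height; its lid is fixed and the little knob reaches 56 mm. Loose, about 0.2 kg. Origin: centre of its underside, z up. At the start it stands on the tray floor (8 mm over the table) behind the row of containers, 68 mm beyond the line of their centres, at least 40 mm from the tray's far rim.
- round_coaster: Round cork coaster, 4 mm thick, fixed in a dark wooden tray (floor 8 mm thick, 218 x 310 mm, rim 8 mm wide and 26 mm high over the table). Origin: centre of its underside, 8 mm over the table. x, y along the tray's sides. The coasters lie in a row along y, 90 mm apart, 57 mm from the near rim. 82 mm diameter; home of the round canister.
- square_coaster: Square cork coaster, 4 mm thick, fixed in a dark wooden tray (floor 8 mm thick, 218 x 310 mm, rim 8 mm wide and 26 mm high over the table). Origin: centre of its underside, 8 mm over the table. x, y along the tray's sides. The coasters lie in a row along y, 90 mm apart, 57 mm from the near rim. 76 x 76 mm; home of the square caddy.
- hex_coaster: Six-sided cork coaster, 4 mm thick, fixed in a dark wooden tray (floor 8 mm thick, 218 x 310 mm, rim 8 mm wide and 26 mm high over the table). Origin: centre of its underside, 8 mm over the table. x, y along the tray's sides. The coasters lie in a row along y, 90 mm apart, 57 mm from the near rim. 78 mm across flats; home of the six-sided jar.
- mat: Grey place mat lying flat on the table, the side area: 160 mm along its x, 340 mm along its y, 4 mm thick, fixed. Origin at the centre of its underside.
- saucer: White china saucer, a flat disc 100 mm in diameter and 6 mm thick with a thin blue ring, fixed on the table just beyond the mat. Origin at the centre of its underside.
- mug: White empty mug, 80 mm diameter, 90 mm tall, loose, origin at the centre of its underside. It stands at the far edge of the work and is not part of the job.
Mind the look-alikes: they are no part of the job. What is shaped like the sugar_pot but blue, green or orange is not meant.

How it is judged:
On the way, in this order (a step that is already met when the one before it is completed fails the run):
1. all three containers stand released and upright on the mat (bottom centre at least 25 mm inside its edges), the sugar pot still within 20 mm of its first place (x of round_canister in the frame of mat between -0.055 and 0.055 m and y of round_canister in the frame of mat between -0.145 and 0.145 m and z of round_canister in the frame of mat between 0 and 0.009 m and angle between each of round_canister, square_caddy, hex_jar's own z axis and vertical below 0.1 rad and linear speed of each of round_canister, square_caddy, hex_jar below 0.03 m/s and contact force between the fingers and round_canister below 0.1 N and x of square_caddy in the frame of mat between -0.055 and 0.055 m and y of square_caddy in the frame of mat between -0.145 and 0.145 m and z of square_caddy in the frame of mat between 0 and 0.009 m and contact force between the fingers and square_caddy below 0.1 N and x of hex_jar in the frame of mat between -0.055 and 0.055 m and y of hex_jar in the frame of mat between -0.145 and 0.145 m and z of hex_jar in the frame of mat between 0 and 0.009 m and contact force between the fingers and hex_jar below 0.1 N and distance of sugar_pot from where it was at the start of the episode below 0.02 m), for 0.2 s.
2. the sugar pot stands released on the saucer, within 12 mm of its centre, the three containers still standing on the mat (horizontal distance between sugar_pot and saucer below 0.012 m and z of sugar_pot in the frame of saucer between 0.002 and 0.011 m and angle between each of sugar_pot, round_canister, square_caddy, hex_jar's own z axis and vertical below 0.1 rad and linear speed of each of sugar_pot, round_canister, square_caddy, hex_jar below 0.03 m/s and contact force between the fingers and sugar_pot below 0.1 N and x of round_canister in the frame of mat between -0.055 and 0.055 m and y of round_canister in the frame of mat between -0.145 and 0.145 m and z of round_canister in the frame of mat between 0 and 0.009 m and contact force between the fingers and round_canister below 0.1 N and x of square_caddy in the frame of mat between -0.055 and 0.055 m and y of square_caddy in the frame of mat between -0.145 and 0.145 m and z of square_caddy in the frame of mat between 0 and 0.009 m and contact force between the fingers and square_caddy below 0.1 N and x of hex_jar in the frame of mat between -0.055 and 0.055 m and y of hex_jar in the frame of mat between -0.145 and 0.145 m and z of hex_jar in the frame of mat between 0 and 0.009 m and contact force between the fingers and hex_jar below 0.1 N), for 0.2 s.
At the end, for the whole second after the job is handed in: Each container stands upright, released and at rest on the coaster of its own shape, within 13 mm of the coaster's centre, and the sugar pot stands upright, released and at rest on the saucer, within 12 mm of its centre (horizontal distance between round_canister and round_coaster below 0.013 m and z of round_canister in the frame of round_coaster between 0 and 0.009 m and angle between each of round_canister, square_caddy, hex_jar, sugar_pot's own z axis and vertical below 0.1 rad and linear speed of each of round_canister, square_caddy, hex_jar, sugar_pot below 0.03 m/s and contact force between the fingers and round_canister below 0.1 N and horizontal distance between square_caddy and square_coaster below 0.013 m and z of square_caddy in the frame of square_coaster between 0 and 0.009 m and contact force between the fingers and square_caddy below 0.1 N and horizontal distance between hex_jar and hex_coaster below 0.013 m and z of hex_jar in the frame of hex_coaster between 0 and 0.009 m and contact force between the fingers and hex_jar below 0.1 N and horizontal distance between sugar_pot and saucer below 0.012 m and z of sugar_pot in the frame of saucer between 0.002 and 0.011 m and contact force between the fingers and sugar_pot below 0.1 N); the robot touches nothing.
It fails at once if a container or the sugar pot is knocked over (angle between any of round_canister, square_caddy, hex_jar, sugar_pot's own z axis and vertical above 0.6 rad).
It fails at once if the sugar pot is dropped or slammed on the saucer (over 60 N) (contact force between sugar_pot and saucer above 60 N).
It fails at once if the mug is pushed more than 30 mm (distance of mug from where it was at the start of the episode above 0.03 m).
It also fails if it takes over 138 s, if anything falls off the work surface, if the arm or the gripper's body presses on something with over 40 N, if the wrist force passes 120 N, or if a joint passes its speed limit or range.

## Working session

There is one attempt and no reset: what is moved stays moved. The work goes in short steps, Python scripts to look and compute and a shell command to move; the robot and the scene stay as the last step left them, time stands still between calls to the robot, and variables do not carry over. Pictures are saved under pics/ and viewed, at most 14 in all, crops included, and the job is handed in when it is done.

```bash
mkdir -p pics; cat > h.py <<'E'
import cv2, numpy as np
from bench import ctrl
def info(n):
    c=ctrl.camera_info(n); return [np.array(c[k],float) for k in("intrinsics","D","R","t")]
def ray(n,uv,z):
    K,D,R,t=info(n); p=cv2.undistortPoints(np.array(uv,float).reshape(-1,1,2),K,D)[:,0]
    d=np.c_[p,np.ones(len(p))]@R; o=-R.T@t
    return o+d*((z-o[2])/d[:,2])[:,None]
def proj(n,X):
    K,D,R,t=info(n); return cv2.projectPoints(np.array(X,float).reshape(-1,3),cv2.Rodrigues(R)[0],t,K,D)[0][:,0]
def world(n,depth):
    K,D,R,t=info(n); v,u=np.mgrid[:480,:640]
    p=cv2.undistortPoints(np.stack([u,v],-1).reshape(-1,1,2).astype(float),K,D)[:,0]
    c=np.c_[p,np.ones(len(p))]*depth.reshape(-1,1)
    return ((c-t)@R).reshape(480,640,3)
E
python3 - <<'E'
from h import *
for n in("top","side"):
    im,d=ctrl.get_image(n); cv2.imwrite(f"pics/{n}0.png",im); np.save(f"{n}0.npy",d)
    K,D,R,t=info(n); print(n,-R.T@t,R.tolist(),K[0,0],(d>0).mean())
s=ctrl.get_state(); print(s)
E
```

```text
top [ 0.39981655 -0.00173047  0.9663872 ] [[-0.00770054915692483, -0.99992317009984, -0.009713672846470043], [-0.9804365293047049, 0.009460412494052483, -0.19660801764014257], [0.1966848076177365, 0.008009649987910967, -0.9804340528355006]] 497.2757985362422 0.9959309895833334
side [ 0.18292981 -0.37526511  0.48144733] [[0.6834277734184843, -0.7296744657730554, -0.022397600743364096], [-0.4785962185468203, -0.4246733573385556, -0.7685038706210161], [0.5512459869359022, 0.5359362961823035, -0.6394530071251968]] 433.9563857061751 0.9959537760416667
{'time': 0.1, 'joint_positions': array([ 1.14210498,  0.32179587, -0.07008193,  1.45156375,  0.02260728,
        1.37079111, -0.05688687]), 'qd': array([-0.00082752, -0.00099044,  0.00027071, -0.00412339, -0.00028236,
        0.00019617,  0.00228734]), 'joint_torque': array([-1.55610530e-05, -4.92570591e+01, -4.05846303e-01, -3.13399637e+01,
       -6.42583170e-02,  3.95438250e-02,  1.01835458e-04]), 'position': array([ 0.2782394 , -0.58688499,  0.22153494]), 'tool_rot': array([-3.06323703e+00, -6.89554194e-01,  7.63944282e-04]), 'ft_force': array([-1.01488488, -0.37689581, -0.76592186]), 'torque': array([0.04614009, 0.02341981, 0.04630585]), 'grip_force': 0.0, 'grip_width': 1.0003363855135072}
```

View pics/top0.png

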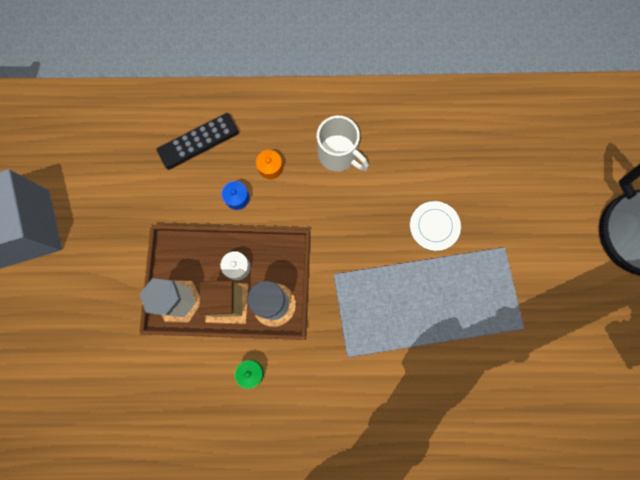

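View pics/side0.png

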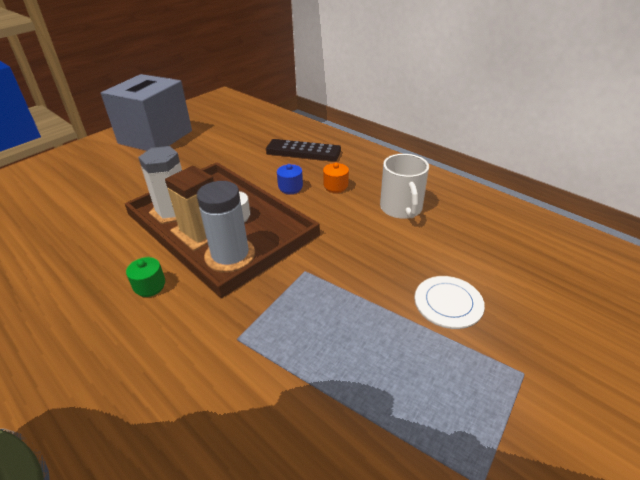

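Top view: the tray is at about (227,282). On it are the hex jar lid (162,297), caddy lid (217,297), canister lid (268,300) and white pot (235,265). The mat is at (428,302), the saucer at (436,226) and the mug at (338,143).
Pot candidates are white (235,265), blue (235,195), orange (268,163) and green (249,374). The white one in the tray behind the row fits; I'll confirm it in a crop.

```bash
cat > m.py <<'E'
from h import *
def rect(P):
    r=cv2.minAreaRect((P[:,:2]*1000).astype(np.float32)); return np.round(r[0],1),np.round(r[1],1),round(r[2],1)
def big(m):
    n,l,s,c=cv2.connectedComponentsWithStats(m.astype(np.uint8)); k=1+np.argmax(s[1:,4]); return l==k
E
python3 - <<'E'
from m import *
im=cv2.imread("pics/top0.png"); d=np.load("top0.npy"); W=world("top",d); z=W[...,2]
hsv=cv2.cvtColor(im,cv2.COLOR_BGR2HSV)
v,u=np.mgrid[:480,:640]
win=lambda a,b,c,e:(u>a)&(u<b)&(v>c)&(v<e)
def rp(n,m,zz):
    uv=np.argwhere(m)[:,::-1]; P=ray("top",uv,zz); c=cv2.minEnclosingCircle((P[:,:2]*1000).astype(np.float32))
    print(n,"zmed",np.median(z[m]).round(4),"rect",rect(P),"circ",np.round(c[0],1),round(c[1],1),"mean",(P[:,:2].mean(0)*1000).round(1))
rp("can",big(win(240,300,270,330)&(z>.122)),.132)
rp("cad",big(win(190,238,270,330)&(z>.110)),.119)
rp("hex",big(win(130,192,270,330)&(z>.115)),.125)
rp("pot",big(win(215,255,245,285)&(z>.035)&(hsv[...,1]<60)),.050)
rp("saucer",big(win(400,470,195,255)&(hsv[...,1]<60)&(hsv[...,2]>120)),.006)
rp("mat",big(win(325,530,240,365)&(hsv[...,1]<90)&(z<.02)),.004)
rp("mug",big(win(300,375,100,180)&(z>.075)),.09)
rim=win(130,325,215,350)&(z>.019)&(z<.032)&(hsv[...,2]<110)
rp("rim",big(rim),.026)
rp("table",win(560,600,300,400)&(z<.1),0)
for n,c in(("blue",(235,195)),("or",(268,163)),("green",(249,374))): print(n,ray("top",[c],.045)[0].round(3))
cv2.imwrite("pics/crop0.png",cv2.resize(im[205:360,120:330],None,fx=3.5,fy=3.5,interpolation=3))
E
```

```text
can zmed 0.1317 rect (array([465.2, 100.2]), array([60.5, 59.9]), 89.5) circ [465.4 100.5] 30.9 mean [465.1 100.6]
cad zmed 0.1188 rect (array([469.8, 186.2]), array([56. , 57.2]), 0.4) circ [470.3 186.9] 38.0 mean [469.9 186.8]
hex zmed 0.1249 rect (array([472.2, 281.5]), array([69.1, 57.9]), 82.7) circ [471.4 281.6] 34.6 mean [472.1 281.1]
pot zmed 0.0516 rect (array([534.6, 169.2]), array([51.3, 48.1]), 45.5) circ [535.2 169.2] 26.1 mean [534.9 169.7]
saucer zmed 0.0057 rect (array([ 616.9, -216.4]), array([98.3, 99.6]), 87.6) circ [ 617.2 -216. ] 50.4 mean [ 616.7 -216.2]
mat zmed 0.0037 rect (array([ 469.2, -193.9]), array([161. , 340.4]), 8.5) circ [ 468.8 -194.5] 186.3 mean [ 467.7 -193.8]
mug zmed 0.0871 rect (array([766.3, -25.2]), array([91. , 79.9]), 9.0) circ [764.5 -34.1] 51.3 mean [768.2 -27.2]
rim zmed 0.0238 rect (array([598.1, 246.9]), array([ 95.1, 242.2]), 23.3) circ [556.8 229.1] 121.1 mean [585.9 274.4]
table zmed -0.0003 rect (array([ 377.3, -476.3]), array([ 71.2, 187.3]), 84.0) circ [ 377.3 -476.3] 100.2 mean [ 376.4 -475.6]
blue [0.672 0.173 0.045]
or [0.736 0.111 0.045]
green [0.338 0.139 0.045]
```

View pics/crop0.png

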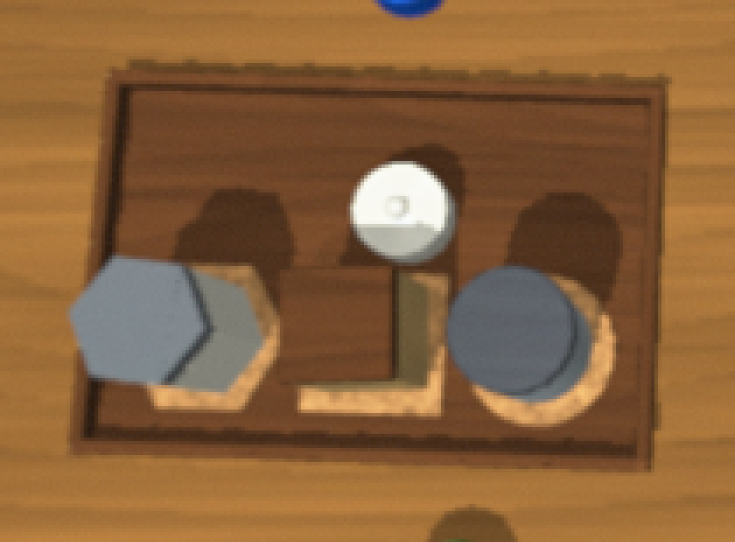

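Crop: the white pot with knob sits at crop (403,210), i.e. image (235,265). It is in the tray behind the caddy, so it's the one meant. First I rotate the tool so its finger line lies along world x.

```bash
python3 -m handwheel '[[0.087,0,0,0,0,0,-9.2],[0.087,0,0,0,0,0,-9.2],[0.087,0,0,0,0,0,-9.2],[0.087,0,0,0,0,0,-9.2],[0.087,0,0,0,0,0,-9.2],[0.087,0,0,0,0,0,-9.2],[0.087,0,0,0,0,0,-9.2],[0.087,0,0,0,0,0,0]]' 20
cat > st.py <<'E'
import sys,numpy as np
from bench import ctrl
from scipy.spatial.transform import Rotation as Ro
# args: goal X Y Z(mm) [yaw of finger line deg] -> shift in tool axes (mm), turn about tool z
s=ctrl.get_state(); R=Ro.from_rotvec(s["tool_rot"]).as_matrix(); p=s["position"]*1000
print("t",round(s["time"],2),"p",p.round(1),"yaw_y",np.degrees(np.arctan2(R[1,1],R[0,1])).round(2),"tilt",np.degrees(np.arccos(-R[2,2])).round(2),"F",s["ft_force"].round(1),"w",(s["grip_width"]*87).round(1),"g",round(s["grip_force"],1))
if len(sys.argv)>3: print("shift tool",(R.T@(np.array(sys.argv[1:4],float)-p)).round(1))
E
python3 st.py 465.2 100.4 220
python3 - <<'E'
from m import *
im=cv2.imread("pics/top0.png"); W=world("top",np.load("top0.npy")); z=W[...,2]
v,u=np.mgrid[:480,:640]
m=big((u>130)&(u<192)&(v>270)&(v<330)&(z>.115))
P=(ray("top",np.argwhere(m)[:,::-1],.125)[:,:2]*1000).astype(np.float32)
h=cv2.convexHull(P)[:,0]; c=P.mean(0)
for a in range(-20,21,2):
    n=np.radians([a,a+60,a+120]); q=(h-c)@np.array([np.cos(n),np.sin(n)]); print(a,np.ptp(q,0).round(1),((q.max(0)+q.min(0))/2).round(1))
print("tray",ray("top",[(152.9,225),(310,227.9),(306.3,338.7),(140.6,333.6)],.026).round(4)[:,:2].tolist())
E
```

```text
time: 1.1
position: [0.2783, -0.5871, 0.222]
tool_rot: [-2.227, -2.214, -0.001]
ft_force: [0.1, -0.0, 0.6]
grip_width: 0.997
grip_force: 0.0
-20 [62.5 64.4 65.9] [-0.   0.5  0.3]
-18 [61.8 64.  65.3] [-0.1  0.3  0.2]
-16 [61.2 63.5 64.7] [-0.   0.2  0.1]
-14 [60.5 63.  63.9] [0.  0.1 0.1]
-12 [59.7 62.5 63.1] [ 0.1  0.  -0. ]
-10 [58.8 62.1 62.2] [ 0.1  0.  -0.1]
-8 [57.9 61.6 61.6] [ 0.2 -0.  -0.2]
-6 [58.4 62.4 61.7] [ 0.1 -0.  -0.3]
-4 [59.3 63.4 62.6] [ 0.2  0.  -0.2]
-2 [60.  64.4 63.3] [ 0.3  0.1 -0.2]
0 [60.8 65.2 64. ] [ 0.4  0.1 -0.2]
2 [61.7 66.  64.6] [ 0.4  0.1 -0.2]
4 [62.6 66.7 65.2] [ 0.4  0.1 -0.1]
6 [63.3 67.3 65.6] [ 0.4  0.2 -0.1]
8 [64.  67.8 66. ] [ 0.5  0.2 -0.1]
10 [64.6 68.3 66.3] [ 0.5  0.2 -0.1]
12 [65.1 68.6 66.5] [ 0.5  0.3 -0. ]
14 [65.6 68.9 66.7] [ 0.5  0.3 -0. ]
16 [65.9 69.1 66.7] [0.5 0.3 0. ]
18 [66.2 69.2 66.8] [0.5 0.3 0. ]
20 [66.4 69.2 66.8] [ 0.6  0.4 -0. ]
tray [[0.6183, 0.3347], [0.6096, 0.0297], [0.3994, 0.0372], [0.4115, 0.345]]Traceback (most recent call last):
  File "st.py", line 6, in <module>
    print("t",round(s["time"],2),"p",p.round(1),"yaw_y",np.degrees(np.arctan2(R[1,1],R[0,1])).round(2),"tilt",np.degrees(np.arccos(-R[2,2])).round(2),"F",s["ft_force"].round(1),"w",(s["grip_width"]*87).round(1),"g",round(s["grip_force"],1))
                                                                                                                                                                                     ^^^^^^^^^^^^^^^^^^^^^^^^^^
AttributeError: 'float' object has no attribute 'round'
```

```bash
sed -i 's/(s\["grip_width"\]\*87).round(1)/round(s["grip_width"]*87,1)/' st.py
python3 -m handwheel '[[0.087,0.05,0.045,0,0,0,0],[0.087,0.05,0.045,0,0,0,0],[0.087,0.05,0.045,0,0,0,0],[0.087,0.05,0.045,0,0,0,0],[0.087,0.061,0.001,0,0,0,0],[0.087,0.061,0.001,0,0,0,0],[0.087,0.061,0.001,0,0,0,0],[0.087,0.061,0.001,0,0,0,0],[0.087,0.061,0.001,0,0,0,0],[0.087,0.061,0.001,0,0,0,0],[0.087,0.061,0.001,0,0,0,0],[0.087,0.061,0.001,0,0,0,0]]' >/dev/null
python3 -m handwheel '[[0.087,0,0,0,0,0,0],[0.087,0,0,0,0,0,0]]'; python3 st.py 465.2 100.4 82
```

```text
time: 2.85
position: [0.4563, 0.0852, 0.2224]
tool_rot: [2.228, 2.215, -0.001]
ft_force: [0.1, -0.6, 0.4]
grip_width: 0.999
grip_force: 0.0
t 2.85 p [456.3  85.2 222.4] yaw_y -0.33 tilt 0.05 F [ 0.1 -0.6  0.4] w 86.9 g 0.0
shift tool [ 15.4   8.9 140.4]
```

```bash
python3 -m handwheel '[[0.087,0.0154,0.0089,0,0,0,0],[0.087,0,0,0,0,0,0],[0.087,0,0,0.035,0,0,0],[0.087,0,0,0.035,0,0,0],[0.087,0,0,0.035,0,0,0],[0.087,0,0,0.035,0,0,0],[0.087,0,0,0,0,0,0]]'; python3 st.py 465.2 100.4 82
python3 - <<'E'
from m import *
im,_=ctrl.get_image("side"); cv2.imwrite("pics/s1.png",im[120:320,80:380].repeat(2,0).repeat(2,1))
E
```

```text
time: 3.72
position: [0.4629, 0.0991, 0.0802]
tool_rot: [-2.226, -2.212, 0.008]
ft_force: [0.4, 0.2, -0.0]
grip_width: 0.997
grip_force: 0.0
t 3.73 p [462.9  99.1  80.2] yaw_y -0.36 tilt 0.36 F [ 0.4  0.2 -0. ] w 86.8 g 0.0
shift tool [ 1.3  2.3 -1.8]
```

View pics/s1.png

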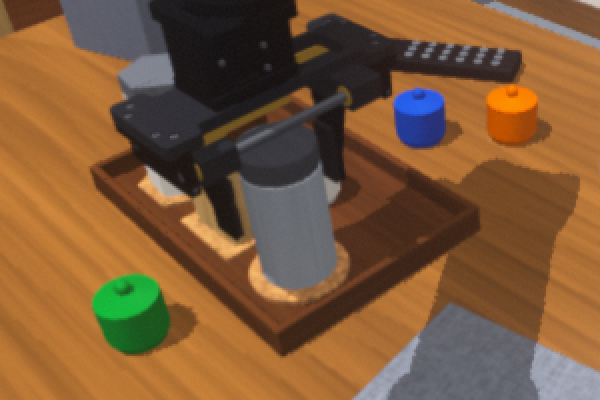

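The fingers straddle the canister at crop (285,190), with the neighbours clear. Grip and test-lift.

```bash
python3 -m handwheel '[[0.087,0.001,0.002,0,0,0,0],[0.075,0,0,0,0,0,0],[0.066,0,0,0,0,0,0],[0.06,0,0,0,0,0,0],[0.055,0,0,0,0,0,0],[0.05,0,0,0,0,0,0],[0.05,0,0,0,0,0,0]]' 25; python3 -m handwheel '[[0.05,0,0,-0.01,0,0,0],[0.05,0,0,-0.02,0,0,0],[0.05,0,0,-0.03,0,0,0],[0.05,0,0,-0.02,0,0,0],[0.05,0,0,0,0,0,0]]' >/dev/null; python3 st.py 483 -288 160
cat mat.txt 2>/dev/null; python3 - <<'E'
import numpy as np
c=np.array([469.2,-193.9]);a=np.radians(8.5)
for y in(-95,0,95): print(c+y*np.array([-np.sin(a),np.cos(a)]))
E
```

```text
time: 4.65
position: [0.4674, 0.1021, 0.0827]
tool_rot: [2.226, 2.217, -0.0]
ft_force: [-2.1, -1.7, 4.1]
grip_width: 0.707
grip_force: 25.0
t 5.28 p [468.3 102.3 163.7] yaw_y -0.23 tilt 0.17 F [ 0.4  0.8 -4.6] w 61.8 g 25.0
shift tool [-390.2   16.3    3.9]
[ 483.24189406 -287.85650702]
[ 469.2 -193.9]
[455.15810594 -99.94349298]
```

```bash
python3 -m handwheel '[[0.05,-0.02,0.001,0,0,0,0],[0.05,-0.04,0.002,0,0,0,0],[0.05,-0.045,0.002,0,0,0,0],[0.05,-0.045,0.002,0,0,0,0],[0.05,-0.045,0.002,0,0,0,0],[0.05,-0.045,0.002,0,0,0,0],[0.05,-0.045,0.002,0,0,0,0],[0.05,-0.045,0.002,0,0,0,0],[0.05,-0.04,0.001,0,0,0,0],[0.05,-0.02,0,0,0,0,0],[0.05,0,0,0,0,0,0],[0.05,0,0,0,0,0,0]]' >/dev/null; python3 st.py 483 -288 75
```

```text
t 6.78 p [ 482.2 -285.4  162.1] yaw_y -0.09 tilt 0.11 F [ 0.5 -0.4 -4.3] w 61.6 g 25.0
shift tool [-2.8  0.9 87.1]
```

```bash
python3 -m handwheel '[[0.05,-0.002,0.001,0.025,0,0,0],[0.05,0,0,0.03,0,0,0],[0.05,0,0,0.02,0,0,0],[0.05,0,0,0.005,0,0,0],[0.05,0,0,0.004,0,0,0],[0.05,0,0,0.002,0,0,0],[0.05,0,0,0,0,0,0]]'; python3 st.py 483 -288 75
```

```text
time: 7.65
position: [0.4832, -0.2901, 0.0771]
tool_rot: [2.225, 2.216, 0.0]
ft_force: [-0.6, -0.3, -3.9]
grip_width: 0.706
grip_force: 25.0
t 7.65 p [ 483.2 -290.1   77.1] yaw_y -0.23 tilt 0.06 F [-0.6 -0.3 -3.9] w 61.4 g 25.0
shift tool [ 2.1 -0.2  2.1]
```

```bash
python3 -m handwheel '[[0.05,0,0,0.0015,0,0,0],[0.05,0,0,0.001,0,0,0],[0.05,0,0,0,0,0,0]]'; python3 st.py
```

```text
time: 8.02
position: [0.483, -0.2901, 0.0747]
tool_rot: [2.226, 2.216, -0.0]
ft_force: [-1.1, 0.8, 1.2]
grip_width: 0.705
grip_force: 25.0
t 8.03 p [ 483.  -290.1   74.7] yaw_y -0.24 tilt 0.04 F [-1.1  0.8  1.2] w 61.4 g 25.0
```

```bash
python3 -m handwheel '[[0.065,0,0,0,0,0,0],[0.075,0,0,0,0,0,0],[0.087,0,0,0,0,0,0],[0.087,0,0,0,0,0,0],[0.087,0,0,-0.01,0,0,0],[0.087,0,0,-0.03,0,0,0],[0.087,0,0,-0.04,0,0,0],[0.087,0,0,-0.04,0,0,0],[0.087,0,0,-0.03,0,0,0],[0.087,0,0,0,0,0,0]]' >/dev/null
python3 -m handwheel '[[0.087,0.04,-0.001,0,0,0,0],[0.087,0.046,-0.001,0,0,0,0],[0.087,0.046,-0.001,0,0,0,0],[0.087,0.046,-0.001,0,0,0,0],[0.087,0.046,-0.001,0,0,0,0],[0.087,0.046,-0.001,0,0,0,0],[0.087,0.046,-0.001,0,0,0,0],[0.087,0.046,-0.001,0,0,0,0],[0.087,0.046,-0.001,0,0,0,0],[0.087,0.046,-0.001,0,0,0,0],[0.087,0.02,-0.001,0,0,0,0],[0.087,0,0,0,0,0,0]]' >/dev/null;  python3 st.py 469.9 186.7 78
python3 - <<'E'
from m import *
im,d=ctrl.get_image("side"); cv2.imwrite("pics/s2.png",im)
E
```

```text
t 10.78 p [472.7 185.7 223.4] yaw_y 0.0 tilt 0.09 F [-0.5 -0.8 -0.7] w 87.4 g 0.0
shift tool [  0.9  -2.6 145.4]
```

View pics/s2.png

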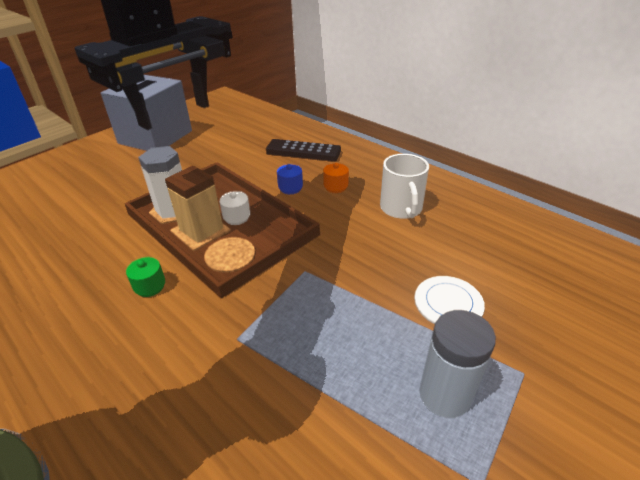

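The canister is upright on the mat at (455,365) and the pot at (234,207) hasn't moved. Next, the caddy.

```bash
python3 -m handwheel '[[0.087,0.001,-0.0025,0.035,0,0,0],[0.087,0,0,0.035,0,0,0],[0.087,0,0,0.035,0,0,0],[0.087,0,0,0.025,0,0,0],[0.087,0,0,0.013,0,0,0],[0.087,0,0,0,0,0,0]]'>/dev/null;  python3 st.py 469.9 186.7 78; python3 -m handwheel '[[0.075,0,0,0,0,0,0],[0.066,0,0,0,0,0,0],[0.06,0,0,0,0,0,0],[0.055,0,0,0,0,0,0],[0.05,0,0,0,0,0,0],[0.045,0,0,0,0,0,0],[0.045,0,0,0,0,0,0]]' 25; python3 -m handwheel '[[0.045,0,0,-0.01,0,0,0],[0.045,0,0,-0.02,0,0,0],[0.045,0,0,-0.03,0,0,0],[0.045,0,0,-0.02,0,0,0],[0.045,0,0,0,0,0,0]]' >/dev/null; python3 st.py 469.2 -193.9 160
```

```text
t 11.57 p [470.9 183.9  80.4] yaw_y -0.31 tilt 0.1 F [ 0.1 -0.  -0.1] w 86.8 g 0.0
shift tool [ 2.8 -1.   2.4]
time: 12.45
position: [0.4716, 0.1851, 0.0813]
tool_rot: [2.226, 2.217, 0.001]
ft_force: [1.5, 0.3, 2.5]
grip_width: 0.645
grip_force: 25.0
t 13.07 p [472.4 185.7 163.2] yaw_y -0.23 tilt 0.23 F [-0.  -0.1 -4.4] w 55.6 g 25.0
shift tool [-379.6   -1.6    3.2]
```

```bash
python3 -m handwheel '[[0.045,-0.02,0,0,0,0,0],[0.045,-0.04,0,0,0,0,0],[0.045,-0.045,0,0,0,0,0],[0.045,-0.045,0,0,0,0,0],[0.045,-0.045,0,0,0,0,0],[0.045,-0.045,0,0,0,0,0],[0.045,-0.045,0,0,0,0,0],[0.045,-0.045,0,0,0,0,0],[0.045,-0.035,0,0,0,0,0],[0.045,-0.015,-0.002,0,0,0,0],[0.045,0,0,0,0,0,0],[0.045,0,0,0,0,0,0]]' >/dev/null; python3 -m handwheel '[[0.045,0,0,0.025,0,0,0],[0.045,0,0,0.03,0,0,0],[0.045,0,0,0.02,0,0,0],[0.045,0,0,0.005,0,0,0],[0.045,0,0,0.004,0,0,0],[0.045,0,0,0.002,0,0,0],[0.045,0,0,0,0,0,0]]' >/dev/null; python3 st.py 469.2 -193.9 73;python3 -m handwheel '[[0.045,0,0,0.0015,0,0,0],[0.045,0,0,0.0015,0,0,0],[0.045,0,0,0,0,0,0]]' >/dev/null;python3 st.py
```

```text
t 15.45 p [ 468.1 -195.    75.6] yaw_y -0.23 tilt 0.05 F [-0.4  0.2 -3. ] w 56.2 g 25.0
shift tool [1.1 1.1 2.6]
t 15.82 p [ 468.1 -195.2   73.2] yaw_y -0.24 tilt 0.06 F [-2.1  0.3  5.2] w 55.8 g 24.8
```

```bash
python3 -m handwheel '[[0.06,0,0,0,0,0,0],[0.075,0,0,0,0,0,0],[0.087,0,0,0,0,0,0],[0.087,0,0,0,0,0,0],[0.087,0,0,-0.01,0,0,0],[0.087,0,0,-0.03,0,0,0],[0.087,0,0,-0.04,0,0,0],[0.087,0,0,-0.04,0,0,0],[0.087,0,0,-0.03,0,0,0],[0.087,0,0,0,0,0,0]]' >/dev/null
python3 -m handwheel '[[0.087,0.04,0.001,0,0,0,0],[0.087,0.046,0.001,0,0,0,0],[0.087,0.046,0.001,0,0,0,0],[0.087,0.046,0.001,0,0,0,0],[0.087,0.046,0,0,0,0,0],[0.087,0.046,0,0,0,0,0],[0.087,0.046,0,0,0,0,0],[0.087,0.046,0,0,0,0,0],[0.087,0.046,0,0,0,0,0],[0.087,0.046,0,0,0,0,0],[0.087,0.022,0,0,0,0,0],[0.087,0,0,0,0,0,7.2]]' >/dev/null;   python3 -m handwheel '[[0.087,0,0,0,0,0,0],[0.087,0,0,0,0,0,0]]' >/dev/null
python3 st.py 472.2 281.4 80
python3 - <<'E'
from m import *
im,d=ctrl.get_image("side"); cv2.imwrite("pics/s3.png",im)
E
```

```text
t 18.82 p [473.5 280.5 221.5] yaw_y -7.35 tilt 0.05 F [ 0.3  0.4 -0.5] w 87.0 g 0.0
shift tool [  0.8  -1.3 141.5]
```

View pics/s3.png

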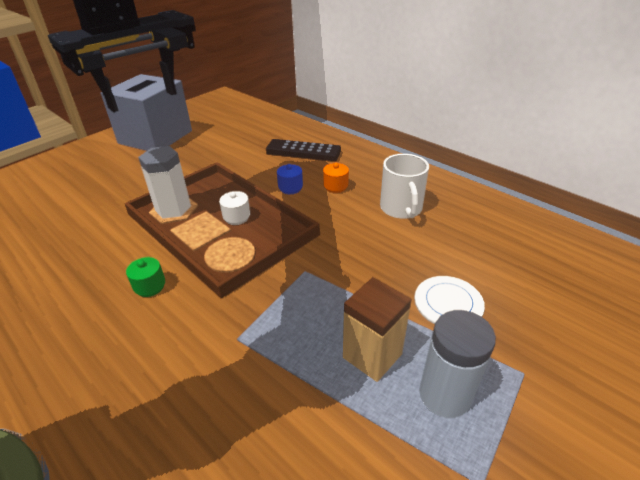

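Caddy (376,330) and canister (457,365) both stand on the mat. Next, the hex jar at (166,183).

```bash
python3 -m handwheel '[[0.087,0.001,-0.001,0.035,0,0,0],[0.087,0,0,0.035,0,0,0],[0.087,0,0,0.035,0,0,0],[0.087,0,0,0.025,0,0,0],[0.087,0,0,0.01,0,0,0],[0.087,0,0,0,0,0,0]]'>/dev/null;  python3 st.py 472.2 281.4 80; python3 -m handwheel '[[0.075,0,0,0,0,0,0],[0.066,0,0,0,0,0,0],[0.06,0,0,0,0,0,0],[0.055,0,0,0,0,0,0],[0.05,0,0,0,0,0,0],[0.045,0,0,0,0,0,0],[0.045,0,0,0,0,0,0]]' 25; python3 -m handwheel '[[0.045,0,0,-0.01,0,0,0],[0.045,0,0,-0.02,0,0,0],[0.045,0,0,-0.03,0,0,0],[0.045,0,0,-0.02,0,0,0],[0.045,0,0,0,0,0,0]]' >/dev/null; python3 st.py 455.2 -99.9 162
```

```text
t 19.62 p [472.7 281.9  81.9] yaw_y -7.42 tilt 0.04 F [-0.2  0.1  1.3] w 87.0 g 0.0
shift tool [-0.6 -0.4  1.9]
time: 20.5
position: [0.4733, 0.2823, 0.0823]
tool_rot: [2.36, 2.072, 0.001]
ft_force: [0.8, -0.0, 1.9]
grip_width: 0.663
grip_force: 25.0
t 21.12 p [473.6 283.  163.9] yaw_y -7.44 tilt 0.2 F [ 1.2 -0.4 -4.4] w 57.9 g 25.0
shift tool [-382.    31.3    1.5]
```

```bash
python3 -m handwheel '[[0.045,-0.02,0.001,0,0,0,0],[0.045,-0.04,0.003,0,0,0,0],[0.045,-0.045,0.004,0,0,0,0],[0.045,-0.045,0.004,0,0,0,0],[0.045,-0.045,0.004,0,0,0,0],[0.045,-0.045,0.004,0,0,0,0],[0.045,-0.045,0.004,0,0,0,0],[0.045,-0.045,0.004,0,0,0,0],[0.045,-0.035,0.003,0,0,0,0],[0.045,-0.017,0,0,0,0,0],[0.045,0,0,0,0,0,0],[0.045,0,0,0,0,0,0]]' >/dev/null; python3 -m handwheel '[[0.045,0,0,0.025,0,0,0],[0.045,0,0,0.03,0,0,0],[0.045,0,0,0.02,0,0,0],[0.045,0,0,0.005,0,0,0],[0.045,0,0,0.004,0,0,0],[0.045,0,0,0.002,0,0,0],[0.045,0,0,0,0,0,0]]' >/dev/null; python3 st.py 455.2 -99.9 73;python3 -m handwheel '[[0.045,0,0,0.0015,0,0,0],[0.045,0,0,0.0015,0,0,0],[0.045,0,0,0,0,0,0]]' >/dev/null;python3 st.py
```

```text
t 23.5 p [ 454.5 -100.6   76.5] yaw_y -7.43 tilt 0.05 F [ 0.  -0.1 -5. ] w 57.6 g 25.0
shift tool [0.8 0.6 3.5]
t 23.88 p [ 454.5 -100.8   74.2] yaw_y -7.45 tilt 0.05 F [-2.4  0.2  5.3] w 57.9 g 25.0
```

```bash
python3 -m handwheel '[[0.06,0,0,0,0,0,0],[0.075,0,0,0,0,0,0],[0.087,0,0,0,0,0,0],[0.087,0,0,0,0,0,0],[0.087,0,0,-0.01,0,0,0],[0.087,0,0,-0.03,0,0,0],[0.087,0,0,-0.04,0,0,0],[0.087,0,0,-0.04,0,0,0],[0.087,0,0,-0.03,0,0,0],[0.087,0,0,0,0,0,0]]' >/dev/null
python3 st.py 535 169.4 225
python3 - <<'E'
from m import *
im,d=ctrl.get_image("top"); cv2.imwrite("pics/t4.png",im); np.save("t4.npy",d)
E
```

```text
t 25.12 p [ 455.8 -100.8  226. ] yaw_y -7.42 tilt 0.33 F [ 0.5  0.7 -0.3] w 86.7 g 0.0
shift tool [278.2  43.6   0.7]
```

View pics/t4.png

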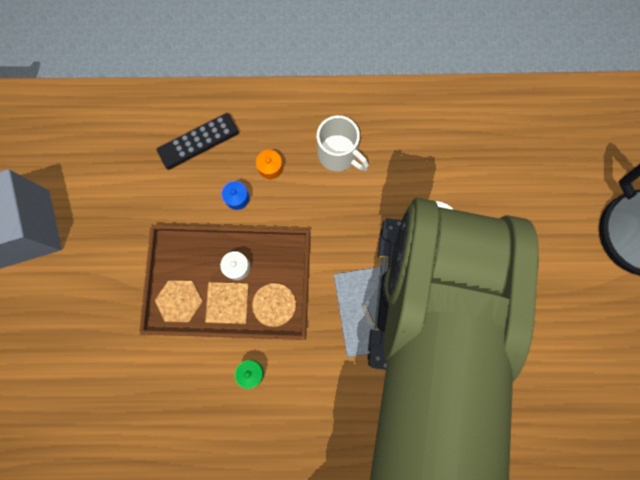

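The coasters are now visible: hex (178,301), square (227,303) and round (274,305), with the pot still at (235,265). I'll measure them.

```bash
python3 - <<'E'
from m import *
im=cv2.imread("pics/t4.png"); W=world("top",np.load("t4.npy")); z=W[...,2]; hsv=cv2.cvtColor(im,cv2.COLOR_BGR2HSV)
v,u=np.mgrid[:480,:640]
cork=cv2.morphologyEx((((hsv[...,2]>140)&(v>275)&(v<330)&(u>150)&(u<300))*255).astype(np.uint8),cv2.MORPH_CLOSE,np.ones((5,5)))
for n,a,b in(("hex",150,203),("sq",204,250),("rnd",250,299)):
    m=big((cork>0)&(u>=a)&(u<b)); P=ray("top",np.argwhere(m)[:,::-1],.012)
    print(n,rect(P),"mean",(P.mean(0)*1000).round(1),"circ",np.round(cv2.minEnclosingCircle((P[:,:2]*1000).astype(np.float32)),1) if 0 else "")
m=big((u>215)&(u<255)&(v>245)&(v<285)&(z>.035)&(hsv[...,1]<60)); P=ray("top",np.argwhere(m)[:,::-1],.05)
print("pot",rect(P),(P.mean(0)*1000).round(1))
# bottom from side view of first picture for calibration check
E
python3 -m handwheel '[[0.087,0.045,0.007,0,0,0,0],[0.087,0.045,0.007,0,0,0,0],[0.087,0.045,0.007,0,0,0,0],[0.087,0.045,0.007,0,0,0,0],[0.087,0.045,0.007,0,0,0,0],[0.087,0.045,0.008,0,0,0,0],[0.087,0.008,0.001,0,0,0,0],[0.087,0,0,0,0,0,0]]' >/dev/null
python3 -m handwheel '[[0.087,0,0,0,0,0,10.3],[0.087,0,0,0,0,0,10.3],[0.087,0,0,0,0,0,10.3],[0.087,0,0,0,0,0,10.3],[0.087,0,0,0,0,0,10.3],[0.087,0,0,0,0,0,10.3],[0.087,0,0,0,0,0,10.3],[0.087,0,0,0,0,0,10.3],[0.087,0,0,0,0,0,0],[0.087,0,0,0,0,0,0]]' >/dev/null
python3 st.py 535 169.4 19
```

```text
hex (array([472.4, 282.8]), array([92. , 79.8]), 89.4) mean [472.5 282.9  12. ] circ 
sq (array([474.5, 190. ]), array([86.9, 89.4]), 89.5) mean [470.9 189.3  12. ] circ 
rnd (array([465. , 100.2]), array([83. , 83.9]), 45.2) mean [463.9 101.2  12. ] circ 
pot (array([535.5, 169.3]), array([49.9, 49.4]), 45.6) [535.  169.7  50. ]
t 27.43 p [533.6 168.2 222.9] yaw_y -89.75 tilt 0.05 F [ 0.5 -0.6  0.1] w 86.9 g 0.0
shift tool [  1.4  -1.4 203.9]
```

```bash
python3 -m handwheel '[[0.087,0.0015,-0.001,0.04,0,0,0],[0.087,0,0,0.045,0,0,0],[0.087,0,0,0.045,0,0,0],[0.087,0,0,0.035,0,0,0],[0.087,0,0,0.02,0,0,0],[0.087,0,0,0.01,0,0,0],[0.087,0,0,0.007,0,0,0],[0.087,0,0,0,0,0,0],[0.087,0,0,0,0,0,0]]' >/dev/null; python3 st.py 535 169.5 19
python3 - <<'E'
from m import *
im,_=ctrl.get_image("side"); cv2.imwrite("pics/s5.png",im[120:320,80:380].repeat(2,0).repeat(2,1))
E
```

```text
t 28.55 p [535.9 170.7  21.9] yaw_y -89.82 tilt 0.09 F [0.2 0.2 1.1] w 87.2 g 0.0
shift tool [-0.9  1.2  2.9]
```

View pics/s5.png

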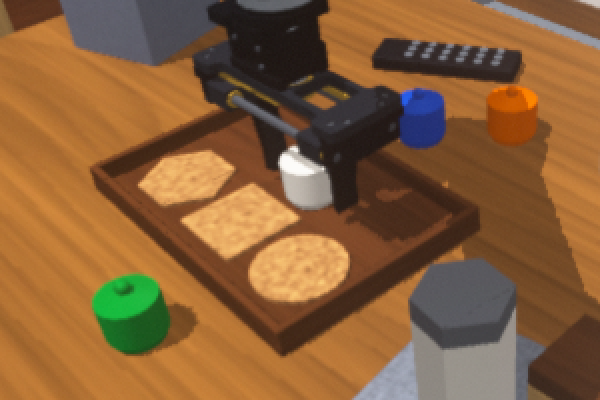

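The pot at crop (307,180) sits between the fingers, and the jar stands on the mat. Grip gently.

```bash
python3 -m handwheel '[[0.075,0,0,0.0015,0,0,0],[0.065,0,0,0,0,0,0],[0.057,0,0,0,0,0,0],[0.052,0,0,0,0,0,0],[0.047,0,0,0,0,0,0],[0.04,0,0,0,0,0,0],[0.04,0,0,0,0,0,0],[0.04,0,0,0,0,0,0]]' 15; python3 -m handwheel '[[0.04,0,0,-0.005,0,0,0],[0.04,0,0,-0.015,0,0,0],[0.04,0,0,-0.03,0,0,0],[0.04,0,0,-0.03,0,0,0],[0.04,0,0,-0.03,0,0,0],[0.04,0,0,-0.01,0,0,0],[0.04,0,0,0,0,0,0]]' >/dev/null; python3 st.py 617 -216.2 140
```

```text
time: 29.6
position: [0.5351, 0.1706, 0.0195]
tool_rot: [-3.141, -0.005, -0.0]
ft_force: [-0.6, 1.0, -0.6]
grip_width: 0.562
grip_force: 15.0
t 30.48 p [535.5 170.3 140.1] yaw_y -89.84 tilt 0.08 F [ 0.5 -0.7 -1.4] w 49.1 g 15.0
shift tool [8.040e+01 3.868e+02 3.000e-01]
```

```bash
python3 -m handwheel '[[0.04,0.02,0.01,0,0,0,0],[0.04,0.03,0.03,0,0,0,0],[0.04,0.03,0.045,0,0,0,0],[0.04,0,0.05,0,0,0,0],[0.04,0,0.05,0,0,0,0],[0.04,0,0.05,0,0,0,0],[0.04,0,0.05,0,0,0,0],[0.04,0,0.045,0,0,0,0],[0.04,0,0.035,0,0,0,0],[0.04,0,0.02,0,0,0,0],[0.04,0,0,0,0,0,0],[0.04,0,0,0,0,0,0]]' >/dev/null; python3 st.py 617 -216.2 24
```

```text
t 31.98 p [ 616.5 -211.6  139.2] yaw_y -89.67 tilt 0.1 F [ 0.2  0.8 -1.3] w 49.0 g 15.0
shift tool [  0.5   4.9 115.2]
```

```bash
python3 -m handwheel '[[0.04,0.0005,0.003,0.02,0,0,0],[0.04,0,0,0.03,0,0,0],[0.04,0,0,0.03,0,0,0],[0.04,0,0,0.02,0,0,0],[0.04,0,0,0.01,0,0,0],[0.04,0,0,0.004,0,0,0],[0.04,0,0,0,0,0,0],[0.04,0,0,0,0,0,0]]' >/dev/null; python3 st.py 617 -216.2 17.5
```

```text
t 32.98 p [ 617.6 -217.6   26.6] yaw_y -89.84 tilt 0.1 F [ 0.3  0.  -2.1] w 49.6 g 15.0
shift tool [-0.6 -1.4  9.1]
```

```bash
python3 -m handwheel '[[0.04,0,-0.001,0.003,0,0,0],[0.04,0,0,0.002,0,0,0],[0.04,0,0,0.001,0,0,0],[0.04,0,0,0.001,0,0,0],[0.04,0,0,0,0,0,0]]' >/dev/null; python3 st.py;  python3 -m handwheel '[[0.04,0,0,0.001,0,0,0],[0.04,0,0,0,0,0,0],[0.04,0,0,0,0,0,0]]' >/dev/null; python3 st.py
```

```text
t 33.6 p [ 616.7 -216.3   18.4] yaw_y -89.83 tilt 0.02 F [ 0.2 -0.2 -0.9] w 49.4 g 15.0
t 33.98 p [ 616.8 -216.3   17.6] yaw_y -89.83 tilt 0.01 F [-0.1  0.3 -1.9] w 49.4 g 15.0
```

```bash
python3 -m handwheel '[[0.04,0,0,0.0007,0,0,0],[0.04,0,0,0,0,0,0],[0.04,0,0,0,0,0,0]]' >/dev/null; python3 st.py;  python3 -m handwheel '[[0.04,0,0,0.0007,0,0,0],[0.04,0,0,0,0,0,0],[0.04,0,0,0,0,0,0]]' >/dev/null; python3 st.py
```

```text
t 34.35 p [ 616.9 -216.4   17.5] yaw_y -89.83 tilt 0.02 F [-3.   0.6  6.3] w 49.3 g 15.0
t 34.73 p [ 616.9 -216.3   17.5] yaw_y -89.83 tilt 0.04 F [-4.1  1.6  9.3] w 49.5 g 15.0
```

```bash
python3 -m handwheel '[[0.04,0,0,-0.001,0,0,0],[0.052,0,0,0,0,0,0],[0.06,0,0,0,0,0,0],[0.07,0,0,0,0,0,0],[0.075,0,0,0,0,0,0],[0.075,0,0,-0.01,0,0,0],[0.075,0,0,-0.03,0,0,0],[0.075,0,0,-0.05,0,0,0],[0.075,0,0,-0.05,0,0,0],[0.075,0,0,-0.05,0,0,0],[0.075,0,0,-0.015,0,0,0],[0.075,0,0,0,0,0,0]]' >/dev/null
python3 -m handwheel '[[0.087,0,0,0,0,0,-10.3],[0.087,0,0,0,0,0,-10.3],[0.087,0,0,0,0,0,-10.3],[0.087,0,0,0,0,0,-10.3],[0.087,0,0,0,0,0,-10.3],[0.087,0,0,0,0,0,-10.3],[0.087,0,0,0,0,0,-10.3],[0.087,0,0,0,0,0,-10.3],[0.087,0.05,0,0,0,0,0],[0.087,0.05,0,0,0,0,0],[0.087,0.03,0,0,0,0,0],[0.087,0,0,0,0,0,0]]' >/dev/null
python3 st.py 454.5 -100.8 225
python3 - <<'E'
from m import *
im,d=ctrl.get_image("side"); cv2.imwrite("pics/s6.png",im); np.save("s6.npy",d)
im,d=ctrl.get_image("top"); cv2.imwrite("pics/t6.png",im); np.save("t6.npy",d)
E
```

```text
t 37.73 p [632.7 -83.3 220.3] yaw_y -7.06 tilt 0.2 F [-0.  -0.6  0.1] w 87.0 g 0.0
shift tool [ -39.3 -174.7   -4.2]
```

View pics/s6.png

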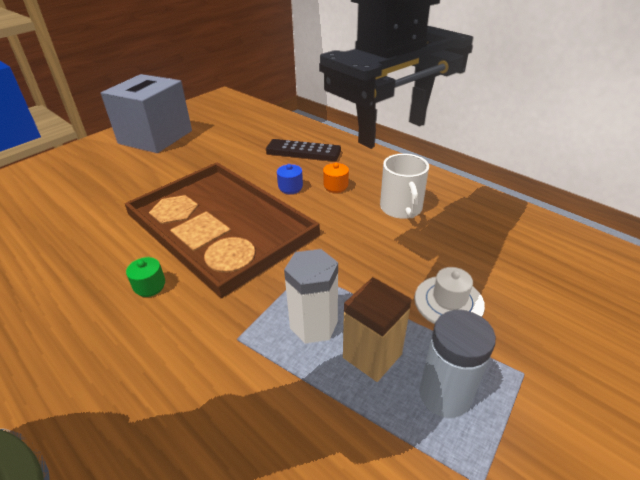

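The pot stands centred on the saucer at (453,290), and all three containers are on the mat. Return the hex jar first.

```bash
python3 -m handwheel '[[0.087,-0.008,-0.035,0,0,0,0],[0.087,-0.008,-0.035,0,0,0,0],[0.087,-0.008,-0.035,0,0,0,0],[0.087,-0.008,-0.035,0,0,0,0],[0.087,-0.007,-0.035,0,0,0,0],[0.087,0,0,0,0,0,0],[0.087,0,0,0,0,0,0.4],[0.087,0,0,0,0,0,0]]' >/dev/null
python3 st.py 454.5 -100.8 75
```

```text
t 38.83 p [ 455.8 -103.6  222.1] yaw_y -7.82 tilt 0.1 F [ 0.7 -0.1  0.4] w 86.8 g 0.0
shift tool [  2.3  -1.7 147.1]
```

```bash
python3 -m handwheel '[[0.087,0.002,-0.001,0.035,0,0,0],[0.087,0,0,0.035,0,0,0],[0.087,0,0,0.035,0,0,0],[0.087,0,0,0.025,0,0,0],[0.087,0,0,0.015,0,0,0],[0.087,0,0,0,0,0,0]]'>/dev/null;  python3 st.py 454.5 -100.8 75; python3 -m handwheel '[[0.075,0,0,0,0,0,0],[0.066,0,0,0,0,0,0],[0.06,0,0,0,0,0,0],[0.055,0,0,0,0,0,0],[0.05,0,0,0,0,0,0],[0.045,0,0,0,0,0,0],[0.045,0,0,0,0,0,0]]' 25; python3 -m handwheel '[[0.045,0,0,-0.01,0,0,0],[0.045,0,0,-0.02,0,0,0],[0.045,0,0,-0.03,0,0,0],[0.045,0,0,-0.02,0,0,0],[0.045,0,0,-0.01,0,0,0],[0.045,0,0,0,0,0,0]]' >/dev/null; python3 st.py 472.3 283 165
```

```text
t 39.58 p [ 454.1 -100.6   76.3] yaw_y -7.78 tilt 0.17 F [ 0.1 -0.5  0.2] w 87.1 g 0.0
shift tool [-0.2  0.4  1.3]
time: 40.45
position: [0.4545, -0.1016, 0.0774]
tool_rot: [2.368, 2.064, -0.0]
ft_force: [-1.9, 0.4, 5.2]
grip_width: 0.663
grip_force: 25.0
t 41.2 p [ 454.2 -101.4  167.1] yaw_y -7.84 tilt 0.04 F [ 0.7 -0.2 -4.6] w 57.7 g 25.0
shift tool [383.3 -34.5   1.9]
```

```bash
python3 -m handwheel '[[0.045,0.02,-0.001,0,0,0,0],[0.045,0.04,-0.003,0,0,0,0],[0.045,0.045,-0.004,0,0,0,0],[0.045,0.045,-0.004,0,0,0,0],[0.045,0.045,-0.004,0,0,0,0],[0.045,0.045,-0.004,0,0,0,0],[0.045,0.045,-0.004,0,0,0,0],[0.045,0.045,-0.004,0,0,0,0],[0.045,0.035,-0.004,0,0,0,0],[0.045,0.018,-0.002,0,0,0,0],[0.045,0,0,0,0,0,0],[0.045,0,0,0,0,0,0]]' >/dev/null; python3 -m handwheel '[[0.045,0,0,0.025,0,0,0],[0.045,0,0,0.025,0,0,0],[0.045,0,0,0.02,0,0,0],[0.045,0,0,0.003,0,0,0],[0.045,0,0,0,0,0,0],[0.045,0,0,0,0,0,0]]' >/dev/null; python3 st.py 472.3 283 85
```

```text
t 43.45 p [473.5 283.2  95.1] yaw_y -7.83 tilt 0.1 F [ 0.4  0.3 -5.3] w 57.8 g 25.0
shift tool [-0.3 -1.1 10.1]
```

```bash
python3 -m handwheel '[[0.045,0,0,0.004,0,0,0],[0.045,0,0,0.002,0,0,0],[0.045,0,0,0.002,0,0,0],[0.045,0,0,0,0,0,0]]' >/dev/null; python3 st.py;python3 -m handwheel '[[0.045,0,0,0.0015,0,0,0],[0.045,0,0,0,0,0,0],[0.045,0,0,0,0,0,0]]' >/dev/null; python3 st.py;python3 -m handwheel '[[0.045,0,0,0.001,0,0,0],[0.045,0,0,0,0,0,0],[0.045,0,0,0,0,0,0]]' >/dev/null; python3 st.py
```

```text
t 43.95 p [472.7 282.6  85.9] yaw_y -7.82 tilt 0.02 F [-0.3 -0.5 -4.7] w 57.9 g 25.0
t 44.33 p [472.9 282.9  85.5] yaw_y -7.83 tilt 0.03 F [-3.6 -2.2  5.5] w 57.7 g 25.0
t 44.7 p [472.9 283.   85.5] yaw_y -7.83 tilt 0.07 F [-5.6 -4.3 13.1] w 58.0 g 25.0
```

```bash
python3 -m handwheel '[[0.045,0,0,-0.001,0,0,0],[0.06,0,0,0,0,0,0],[0.075,0,0,0,0,0,0],[0.087,0,0,0,0,0,0],[0.087,0,0,0,0,0,0],[0.087,0,0,-0.01,0,0,0],[0.087,0,0,-0.03,0,0,0],[0.087,0,0,-0.04,0,0,0],[0.087,0,0,-0.04,0,0,0],[0.087,0,0,-0.02,0,0,0],[0.087,0,0,0,0,0,-7.6],[0.087,0,0,0,0,0,0]]' >/dev/null
python3 -m handwheel '[[0.087,-0.04,-0.001,0,0,0,0],[0.087,-0.046,-0.001,0,0,0,0],[0.087,-0.046,0,0,0,0,0],[0.087,-0.046,0,0,0,0,0],[0.087,-0.046,0,0,0,0,0],[0.087,-0.046,0,0,0,0,0],[0.087,-0.046,0,0,0,0,0],[0.087,-0.046,0,0,0,0,0],[0.087,-0.046,0,0,0,0,0],[0.087,-0.046,0,0,0,0,0],[0.087,-0.024,0,0,0,0,0],[0.087,0,0,0,0,0,0]]' >/dev/null; python3 -m handwheel '[[0.087,0,0,0,0,0,0],[0.087,0,0,0,0,0,0]]' >/dev/null;  python3 st.py 468.1 -195 74
```

```text
t 47.95 p [ 469.3 -193.2  224.8] yaw_y -0.06 tilt 0.03 F [ 0.2  0.6 -0. ] w 87.0 g 0.0
shift tool [ -1.7  -1.2 150.8]
```

```bash
python3 -m handwheel '[[0.087,-0.001,-0.001,0.035,0,0,0],[0.087,0,0,0.035,0,0,0],[0.087,0,0,0.035,0,0,0],[0.087,0,0,0.025,0,0,0],[0.087,0,0,0.018,0,0,0],[0.087,0,0,0,0,0,0]]'>/dev/null;  python3 st.py 468.1 -195 74; python3 -m handwheel '[[0.075,0,0,0,0,0,0],[0.066,0,0,0,0,0,0],[0.06,0,0,0,0,0,0],[0.055,0,0,0,0,0,0],[0.05,0,0,0,0,0,0],[0.045,0,0,0,0,0,0],[0.045,0,0,0,0,0,0]]' 25; python3 -m handwheel '[[0.045,0,0,-0.01,0,0,0],[0.045,0,0,-0.02,0,0,0],[0.045,0,0,-0.03,0,0,0],[0.045,0,0,-0.02,0,0,0],[0.045,0,0,-0.01,0,0,0],[0.045,0,0,0,0,0,0]]' >/dev/null; python3 st.py 468.3 190.8 165
```

```text
t 48.7 p [ 467.3 -195.4   75.9] yaw_y -0.17 tilt 0.11 F [-0.2 -0.7  0.1] w 87.1 g 0.0
shift tool [0.4 0.8 1.9]
time: 49.58
position: [0.4681, -0.1965, 0.0769]
tool_rot: [2.226, 2.216, -0.0]
ft_force: [-0.2, -0.7, 1.6]
grip_width: 0.644
grip_force: 24.9
t 50.33 p [ 468.1 -196.5  167.1] yaw_y -0.25 tilt 0.07 F [-0.8  0.1 -5.1] w 56.0 g 24.9
shift tool [387.3  -1.4   1.7]
```

```bash
python3 -m handwheel '[[0.045,0.02,0,0,0,0,0],[0.045,0.04,0,0,0,0,0],[0.045,0.046,0,0,0,0,0],[0.045,0.046,0,0,0,0,0],[0.045,0.046,0,0,0,0,0],[0.045,0.045,0,0,0,0,0],[0.045,0.045,0,0,0,0,0],[0.045,0.045,0,0,0,0,0],[0.045,0.035,0,0,0,0,0],[0.045,0.019,0,0,0,0,0],[0.045,0,0,0,0,0,0],[0.045,0,0,0,0,0,0]]' >/dev/null; python3 -m handwheel '[[0.045,0,0,0.025,0,0,0],[0.045,0,0,0.025,0,0,0],[0.045,0,0,0.02,0,0,0],[0.045,0,0,0.004,0,0,0],[0.045,0,0,0,0,0,0],[0.045,0,0,0,0,0,0]]' >/dev/null; python3 st.py 468.3 190.8 85
```

```text
t 52.58 p [470.2 191.   93.5] yaw_y -0.24 tilt 0.09 F [ 0.6 -0.2 -4.7] w 56.1 g 24.9
shift tool [-0.2 -1.9  8.5]
```

```bash
python3 -m handwheel '[[0.045,0,-0.0015,0.004,0,0,0],[0.045,0,0,0.002,0,0,0],[0.045,0,0,0.001,0,0,0],[0.045,0,0,0,0,0,0]]' >/dev/null; python3 st.py;python3 -m handwheel '[[0.045,0,0,0.0015,0,0,0],[0.045,0,0,0,0,0,0],[0.045,0,0,0,0,0,0]]' >/dev/null; python3 st.py;python3 -m handwheel '[[0.045,0,0,0.001,0,0,0],[0.045,0,0,0,0,0,0],[0.045,0,0,0,0,0,0]]' >/dev/null; python3 st.py
```

```text
t 53.08 p [467.9 190.7  85.6] yaw_y -0.23 tilt 0.01 F [-0.6 -0.5 -2.9] w 55.8 g 24.9
t 53.45 p [468.2 190.8  84.8] yaw_y -0.23 tilt 0.03 F [-2.6 -1.6  6.1] w 55.7 g 24.9
t 53.83 p [468.2 190.8  84.8] yaw_y -0.24 tilt 0.08 F [-5.1 -3.7 14.5] w 56.0 g 24.9
```

Landed. Release and go to the canister at (483,-290).

```bash
python3 -m handwheel '[[0.045,0,0,-0.001,0,0,0],[0.06,0,0,0,0,0,0],[0.075,0,0,0,0,0,0],[0.087,0,0,0,0,0,0],[0.087,0,0,0,0,0,0],[0.087,0,0,-0.01,0,0,0],[0.087,0,0,-0.03,0,0,0],[0.087,0,0,-0.04,0,0,0],[0.087,0,0,-0.04,0,0,0],[0.087,0,0,-0.02,0,0,0],[0.087,0,0,0,0,0,0]]' >/dev/null
python3 -m handwheel '[[0.087,-0.04,0.002,0,0,0,0],[0.087,-0.046,0.002,0,0,0,0],[0.087,-0.046,0.002,0,0,0,0],[0.087,-0.046,0.002,0,0,0,0],[0.087,-0.046,0.002,0,0,0,0],[0.087,-0.046,0.002,0,0,0,0],[0.087,-0.046,0.001,0,0,0,0],[0.087,-0.046,0.001,0,0,0,0],[0.087,-0.046,0,0,0,0,0],[0.087,-0.046,0,0,0,0,0],[0.087,-0.024,0,0,0,0,0],[0.087,0,0,0,0,0,0]]' >/dev/null; python3 -m handwheel '[[0.087,0,0,0,0,0,0],[0.087,0,0,0,0,0,0]]' >/dev/null;  python3 st.py 483 -290 74
```

```text
t 56.95 p [ 480.6 -285.1  224.4] yaw_y -0.05 tilt 0.03 F [ 0.4 -1.1 -0.2] w 86.8 g 0.0
shift tool [ -4.8   2.4 150.4]
```

```bash
python3 -m handwheel '[[0.087,-0.0045,0.002,0.035,0,0,0],[0.087,0,0,0.035,0,0,0],[0.087,0,0,0.035,0,0,0],[0.087,0,0,0.025,0,0,0],[0.087,0,0,0.018,0,0,0],[0.087,0,0,0,0,0,0]]'>/dev/null;  python3 st.py 483 -290 74; python3 -m handwheel '[[0.075,0,0,0,0,0,0],[0.066,0,0,0,0,0,0],[0.06,0,0,0,0,0,0],[0.055,0,0,0,0,0,0],[0.05,0,0,0,0,0,0],[0.045,0,0,0,0,0,0],[0.045,0,0,0,0,0,0]]' 25; python3 -m handwheel '[[0.045,0,0,-0.01,0,0,0],[0.045,0,0,-0.02,0,0,0],[0.045,0,0,-0.03,0,0,0],[0.045,0,0,-0.02,0,0,0],[0.045,0,0,-0.01,0,0,0],[0.045,0,0,0,0,0,0]]' >/dev/null; python3 st.py 464.5 101.5 165
```

```text
t 57.7 p [ 481.5 -290.9   75.4] yaw_y -0.17 tilt 0.1 F [0.7 0.6 0.6] w 87.0 g 0.0
shift tool [0.9 1.5 1.4]
time: 58.58
position: [0.4825, -0.2921, 0.0767]
tool_rot: [2.225, 2.216, 0.0]
ft_force: [0.6, 0.6, 5.2]
grip_width: 0.705
grip_force: 25.0
t 59.33 p [ 482.1 -292.   166.6] yaw_y -0.24 tilt 0.05 F [ 1.1  0.3 -4.2] w 61.6 g 25.0
shift tool [393.5 -19.3   1.3]
```

```bash
python3 -m handwheel '[[0.045,0.02,-0.001,0,0,0,0],[0.045,0.04,-0.002,0,0,0,0],[0.045,0.046,-0.002,0,0,0,0],[0.045,0.046,-0.002,0,0,0,0],[0.045,0.046,-0.002,0,0,0,0],[0.045,0.046,-0.002,0,0,0,0],[0.045,0.046,-0.002,0,0,0,0],[0.045,0.046,-0.002,0,0,0,0],[0.045,0.037,-0.002,0,0,0,0],[0.045,0.02,-0.001,0,0,0,0],[0.045,0,-0.001,0,0,0,0],[0.045,0,0,0,0,0,0]]' >/dev/null; python3 -m handwheel '[[0.045,0,0,0.025,0,0,0],[0.045,0,0,0.025,0,0,0],[0.045,0,0,0.02,0,0,0],[0.045,0,0,0.004,0,0,0],[0.045,0,0,0,0,0,0],[0.045,0,0,0,0,0,0]]' >/dev/null; python3 st.py 464.5 101.5 85
```

```text
t 61.58 p [465.4 101.   93. ] yaw_y -0.27 tilt 0.09 F [-0.5  0.1 -3.7] w 61.8 g 25.0
shift tool [ 0.5 -0.9  8. ]
```

```bash
python3 -m handwheel '[[0.045,0,-0.0005,0.004,0,0,0],[0.045,0,0,0.002,0,0,0],[0.045,0,0,0.001,0,0,0],[0.045,0,0,0,0,0,0]]' >/dev/null; python3 st.py;python3 -m handwheel '[[0.045,0,0,0.0015,0,0,0],[0.045,0,0,0,0,0,0],[0.045,0,0,0,0,0,0]]' >/dev/null; python3 st.py;
```

```text
t 62.08 p [464.  101.3  85.1] yaw_y -0.22 tilt 0.01 F [-0.5  0.7 -4.2] w 61.5 g 25.0
t 62.45 p [464.4 101.4  84.6] yaw_y -0.23 tilt 0.04 F [-2.  -0.6  5.2] w 61.9 g 25.0
```

Landed. Release, rise, retreat to the right and check from the top.

```bash
python3 -m handwheel '[[0.06,0,0,0,0,0,0],[0.075,0,0,0,0,0,0],[0.087,0,0,0,0,0,0],[0.087,0,0,0,0,0,0],[0.087,0,0,-0.01,0,0,0],[0.087,0,0,-0.03,0,0,0],[0.087,0,0,-0.04,0,0,0],[0.087,0,0,-0.04,0,0,0],[0.087,0,0,-0.02,0,0,0],[0.087,0,0,0,0,0,0]]' >/dev/null
python3 -m handwheel '[[0.087,-0.04,0,0,0,0,0],[0.087,-0.055,0,0,0,0,0],[0.087,-0.055,0,0,0,0,0],[0.087,-0.055,0,0,0,0,0],[0.087,-0.055,0,0,0,0,0],[0.087,-0.055,0,0,0,0,0],[0.087,-0.055,0,0,0,0,0],[0.087,-0.055,0,0,0,0,0],[0.087,-0.055,0,0,0,0,0],[0.087,-0.04,0,0,0,0,0],[0.087,-0.024,0,0,0,0,0],[0.087,0,0,0,0,0,0]]' >/dev/null; python3 -m handwheel '[[0.087,0,0,0,0,0,0],[0.087,0,0,0,0,0,0]]' >/dev/null;python3 st.py
python3 - <<'E'
from m import *
im,d=ctrl.get_image("top"); W=world("top",d); z=W[...,2]; hsv=cv2.cvtColor(im,cv2.COLOR_BGR2HSV)
v,u=np.mgrid[:480,:640]
win=lambda a,b,c,e:(u>a)&(u<b)&(v>c)&(v<e)
for n,m,zz in(("can",win(240,300,265,330)&(z>.122),.132),("cad",win(190,240,265,330)&(z>.110),.119),("hex",win(130,192,265,330)&(z>.115),.125)):
    m=big(m);P=ray("top",np.argwhere(m)[:,::-1],zz); print(n,np.median(z[m]).round(4),rect(P))
s,_=ctrl.get_image("side"); cv2.imwrite("pics/t7.png",np.vstack([cv2.resize(im[180:360,100:500],(600,270)),cv2.resize(s[120:340,100:540],(600,300))]))
E
```

```text
t 65.45 p [ 462.6 -441.   223.7] yaw_y -0.09 tilt 0.01 F [ 0.2  0.5 -0. ] w 87.0 g 0.0
can 0.1318 (array([462.3, 102.1]), array([60.9, 60.5]), 45.1)
cad 0.1187 (array([466.5, 194.2]), array([56.2, 55.9]), 1.8)
hex 0.1247 (array([471.7, 282.3]), array([65.7, 61.4]), 23.2)
```

View pics/t7.png

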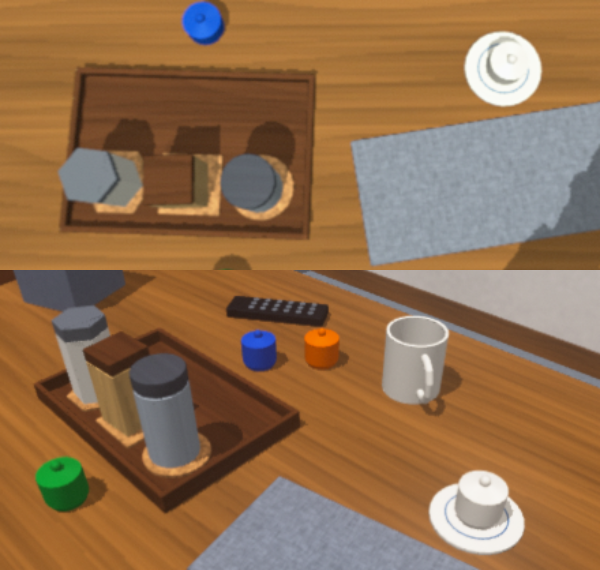

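Each container is on its own coaster, within about 3 mm of centre. The pot is centred on the saucer and the mug hasn't been touched. Handing in.

```bash
python3 -c "
from bench import ctrl
print(ctrl.close_job())"
```

```text
the job is handed in; nothing more can be done
None
```

The job is handed in at about 65 s of the 138 s allowed: the sugar pot stands centred on the saucer, each container is back upright on its own coaster (within about 3 mm of centre by my last camera check), and the mug was not touched; the hand-in returned no verdict.

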